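# Fit the buffers and offer up the lid of a brush box

### The arm

A 6-joint arm with a two-finger parallel gripper is mounted at the origin on the work surface. World frame = base frame: x ahead of the robot, y to its left, z up, the work surface at z = 0. Lengths are in m, angles in rad, forces in N, time in s.
With the tool pointing down it reaches from about 0.25 to 0.725 m from the base axis. Payload 4 kg.
Tool frame: the origin (TCP) lies on the centre line of the jaws, within the pads' length; the fingertips stand 22 mm ahead of it and the grasp point (between the pads) lies 3 mm ahead of it; z points along the fingers, y is the line along which they close (so a half turn about z gives the same grasp; the last joint's range is limited). The gripper opens to 85 mm and grips with 20 to 120 N. Pads are 22 mm wide; open, the fingers measure 114 mm over their backs; the gripper's body (76 mm by 85 mm) begins 54 mm behind the grasp point. The pads swing forward as they close: fully open they stand 13 mm farther back than shut.
Start: joints at [-1.138, 0.241, 0.005, 1.335, 0, 1.571], TCP at [0.21, -0.454, 0.253] pointing down, gripper open.
Joint ranges: [-2.72, 2.72], [-1.05, 1.87], [-1.09, 1.28], [-1.99, 2.15], [-1.42, 1.44], [-3.14, 3.14]. Speed limits (rad/s): [2.79, 2.79, 3.14, 3.14, 3.14, 3.14].

### API

Orientations are given as a unit quaternion [x, y, z, w].
In Python, from workcell import bot gives the robot as it stands.
- The arm moves only by the shell command python3 -m inch 'ROWS'. ROWS is JSON, one flat list of numbers, 7 for each row, row after row: the shift along the world's x, y, z in mm, then the turn, a rotation vector about the world's x, y, z in rad, then the opening in per cent of the stroke, from 0 (shut) to 100 (fully open). A call has 1 to 8 rows; each row is the pose to reach, as a shift and turn from the pose commanded when the call began; what a row does not reach only later rows make up. A row lasts 1/12 s, in which the tool goes at most 41.7 mm and 7.16 degrees, less where a joint would pass 70% of its speed; a pose out of reach is approached as far as the arm can. A call with a gripper value outside its range is refused whole. The fingers move at their own pace and stop on an object; the grip force is fixed at half the most. Time passes only in rows, so rows that repeat a pose let the fingers close. It gives the time, the measured TCP pose, the force, the opening and the grip force at its end, in the units of the state.
- bot.get_obs(): the state, without advancing time (a new reading comes with each control period).
- bot.camera(name): name is "scene" or "top" or "wrist"; returns the picture (384x512x3 uint8, blue, green, red); there is no depth.
- bot.camera_info(name): a dict with "intrinsics" (3x3 intrinsics, pixels), "distortion" ([k1, k2, p1, p2, k3] as OpenCV has them; the pictures are not rectified), "camera_from_world" (4x4, takes a point from world to camera coordinates); the wrist camera has in their place "hand_eye" (4x4, takes a point from camera to tool coordinates, whose origin is the TCP and whose axes are the flange's). Camera axes: x right, y down, z forward; pixel columns grow to the right and rows downward; lengths in m; the calibration is good to about 2 mm. A picture is of the moment at which its call begins: read the wrist's pose just before it. camera_info takes no time and is no camera call.
- bot.job_done(): hands the job in; it is judged then, once.
Trained networks look in the newest picture that a camera, given by its name, has taken for a name from the list of things; names that differ only in an ending like _2 or _b are one class to them, and where a whole thing is asked for, a point or a joint stands for the part that bears it (a point fixed in the world has none). Each returns a list of dicts, best first, with "confidence" (0 to 1); they miss things now and then, are a little off and sometimes report something else, mostly with a low value. They report only what shows in the picture. A call takes as long as a camera call. They do not tell look-alikes from the thing itself.
- bot.silhouettes(camera, target): "mask" (384x512 bool, what is visible of it) and "uv" ([column, row] in pixels, amid what is visible of it).
- bot.spot_point(camera, target): "uv" ([column, row] in pixels: a listed point, or the origin of a listed thing).
The state is a dict: "clock": time; "joint_pos": joint angles; "joint_vel": joint speeds; "tau": joint torques, N m; "eef_pos": TCP position; "tool_rot": TCP orientation; "ft_force": force on the tool from outside, world axes, zero at the start; "ft_torque": the same for the moment, N m; "grip_width": finger opening in m; "grasp_force": force on a finger pad.
Only numpy, scipy, OpenCV 4.12 (cv2) and the standard library are available. Lean on these libraries where they do the work, as an engineer would, in place of code of your own. Each camera call takes 0.05 s, during which the arm holds its last target. There are 200 camera calls.

### The job

Get this brush box ready for its hinge pin: first drop one rubber buffer, stem down, fully home into each of the two holes at the front corners of the box. Then take the hinged lid out of the rack and bring it upright behind the box, underside towards the box as a lid stands when it is open, so that its knuckle sits between the box's two knuckles with the holes in line. Finish while still holding the lid there in the gripper, its weight hanging from the gripper and not resting or pressing on the box, so that a colleague can push the pin through; leave the plain board, the pin in its tray, the teapot, the bowl and the brush pot alone.

Things in the scene. Friction and masses are not known exactly. Their poses are not given: they have to be found in the camera images.
- box: Open wooden brush box, fixed to the desk: 130 mm front to back (x), 180 mm wide (y), 60 mm high. Origin: centre of its underside; +x points to its back (hinge side), z up. Posts inside its front corners, tops flush with the rim, have one round blind hole each. A wooden leaf on the back wall carries two hinge knuckles. Brushes lie inside, below the rim. Turned by up to 0.3 rad.
- left_hole (a point): Centre of the mouth of the left (+y) front hole, in the box's rim plane 60 mm above the desk; at x = -39 mm, y = +64 mm of the box. Hole 17 mm in diameter, 18 mm deep, vertical, mouth chamfered 2 mm.
- right_hole (a point): The same for the right (-y) hole, at x = -39 mm, y = -64 mm of the box.
- box_hinge (a point): Point on the box's hinge axis midway between its two knuckles: x = 79, y = 0, z = 64 mm of the box (14 mm behind the back wall); axes as the box. The hinge axis runs along y. The knuckles are wooden barrels 22 mm in diameter, hole 10 mm, reaching from 21 to 51 mm either side of this point (42 mm gap). The pin is 8 mm thick with a tapered nose.
- lid: Wooden lid, 0.2 kg: panel 12 mm thick (x), 180 mm wide (y), 130 mm high (z). Origin: middle of its lower edge, mid thickness. -x face: underside, with a hinge leaf 36 mm wide, 6 mm thick, up to z = 45 mm, that ends in one knuckle below the edge. Starts in the rack on that edge, 40 mm above the desk, upright within 3 degrees. Let go with the holes in line, it drops about 8 mm and falls over.
- lid_knuckle (a point): Centre of the lid's knuckle: x = -14, y = 0, z = -16 mm of the lid; axes as the lid. Wooden barrel along y, 22 mm in diameter, 36 mm long, with a 10 mm hole right through. With the holes in line, the panel stands 8 to 20 mm behind the hinge axis, its lower edge 16 mm above it.
- rack: Fixed wooden rack: two rails 160 mm long (x), 20 mm wide, 40 mm high, at y = -60 and +60 mm. Origin: centre of its footprint on the desk. 10 mm pegs rise to 90 mm above the desk in pairs that leave two slots 15 mm wide, at x = -40 and +40 mm; a panel in a slot has its width along y. The lid stands in one slot, the plain board in the other, either way.
- spare_board: Plain light wooden board without hinge or knuckle, 12 mm thick, 160 mm wide (y), 90 mm high, standing in the rack's other slot. Origin: middle of its lower edge. Leave alone.
- buffer_a: Black rubber lid buffer, 14 g, standing on its stem on the desk: stem 14 mm in diameter and 14 mm long (foot chamfered), head above it 22 mm in diameter and 12 mm high; 26 mm tall in all. Origin: centre of the stem's foot, +z up. Fully home, the head sits on the post's top, so the origin is 14 mm below the mouth of the hole.
- buffer_b: Second buffer, identical; either buffer may go into either hole.
- hinge_pin: Steel hinge pin, 8 mm thick, 126 mm long, lying in a dark wooden tray 18 mm high to the right of the box. Origin: below its middle. Leave alone.
- teapot: White porcelain teapot, 92 mm high, about 145 mm from spout to handle, beyond the work. Origin: centre of its foot. Leave alone.
- bowl: White porcelain bowl, 110 mm wide, 55 mm high, beyond the box. Origin: centre of its foot. Leave alone.
- brush_pot: Blue pot, 72 mm wide and 95 mm high, with brushes standing up to about 200 mm, beyond the rack. Origin: centre of its foot. Leave alone.
Not all that is in view belongs to the job. Of the things shaped like the lid, the wooden one is meant. Leave any orange look-alike of the rack alone.

How it is judged:
On the way:
1. both buffers sit fully home in the two front holes of the box, one in each, and are let go, before the lid leaves the rack (((horizontal distance between buffer_a and left_hole below 0.004 m and z of buffer_a in the frame of left_hole below -0.0115 m and angle between each of buffer_a, buffer_b's own z axis and vertical below 0.12 rad and horizontal distance between buffer_b and right_hole below 0.004 m and z of buffer_b in the frame of right_hole below -0.0115 m) or (horizontal distance between buffer_a and right_hole below 0.004 m and z of buffer_a in the frame of right_hole below -0.0115 m and angle between each of buffer_a, buffer_b's own z axis and vertical below 0.12 rad and horizontal distance between buffer_b and left_hole below 0.004 m and z of buffer_b in the frame of left_hole below -0.0115 m)) and contact force between each of buffer_a, buffer_b and the fingers below 0.2 N and horizontal distance between lid and rack below 0.06 m and height (world z) of lid below 0.06 m), for 0.2 s.
At the end, for the whole second after the job is handed in: Gripper holds the lid upright behind the box, underside to it, still: knuckle hole within 3.5 mm of the hinge axis across and in height, 5 mm along it, square and upright within 0.1 rad, under 5 N on the box. One buffer home in each hole (11.5 mm deep, 4 mm of centre, upright), let go (((horizontal distance between buffer_a and left_hole below 0.004 m and z of buffer_a in the frame of left_hole below -0.0115 m and angle between each of buffer_a, buffer_b's own z axis and vertical below 0.12 rad and horizontal distance between buffer_b and right_hole below 0.004 m and z of buffer_b in the frame of right_hole below -0.0115 m) or (horizontal distance between buffer_a and right_hole below 0.004 m and z of buffer_a in the frame of right_hole below -0.0115 m and angle between each of buffer_a, buffer_b's own z axis and vertical below 0.12 rad and horizontal distance between buffer_b and left_hole below 0.004 m and z of buffer_b in the frame of left_hole below -0.0115 m)) and contact force between each of buffer_a, buffer_b and the fingers below 0.2 N and x of lid_knuckle in the frame of box_hinge between -0.0035 and 0.0035 m and z of lid_knuckle in the frame of box_hinge between -0.0035 and 0.0035 m and y of lid_knuckle in the frame of box_hinge between -0.005 and 0.005 m and angle between the y axis of lid and the y axis of box, either way round below 0.1 rad and angle between lid's own z axis and vertical below 0.1 rad and x of lid in the frame of box_hinge above 0.005 m and contact force between the fingers and lid above 1 N and contact force between lid and box below 5 N and linear speed of lid below 0.02 m/s); the arm keeps its last pose, push and grip.
It fails at once if the plain board is moved (distance of spare_board from where it was at the start of the episode above 0.02 m).
It fails at once if the hinge pin is taken or pushed away (distance of hinge_pin from where it was at the start of the episode above 0.03 m).
It fails at once if the teapot, bowl or brush pot is moved or tipped (distance of any of teapot, bowl, brush_pot from where it was at the start of the episode above 0.02 m or angle between any of teapot, bowl, brush_pot's own z axis and vertical above 0.2 rad).
It fails at once if the lid is pressed hard against the box (contact force between lid and box above 25 N).
It also fails if it takes over 70 s, if anything falls off the work surface, if the arm or the gripper's body presses on something with over 40 N, if the wrist force passes 120 N, or if a joint passes its speed limit or range.

## Working session

There is one attempt and no reset: what is moved stays moved. The work goes in short steps, Python scripts to look and compute and a shell command to move; the robot and the scene stay as the last step left them, time stands still between calls to the robot, and variables do not carry over. Pictures are saved under pics/ and viewed, at most 10 in all, crops included, and the job is handed in when it is done.

```bash
ls; mkdir -p pics
cat > h.py <<'E'
import numpy as np, cv2
from scipy.spatial.transform import Rotation as R
from workcell import bot
def cam(name, o=None):
    i=bot.camera_info(name); K=np.array(i["intrinsics"]); D=np.array(i["distortion"])
    if "camera_from_world" in i: T=np.array(i["camera_from_world"])
    else:
        o=o or bot.get_obs(); W=np.eye(4); W[:3,:3]=R.from_quat(o["tool_rot"]).as_matrix(); W[:3,3]=o["eef_pos"]
        T=np.linalg.inv(W@np.array(i["hand_eye"]))
    return K,D,T
def ray(c,uv):
    K,D,T=c; p=cv2.undistortPoints(np.array([[uv]],float),K,D)[0,0]
    d=T[:3,:3].T@np.array([p[0],p[1],1]); return -T[:3,:3].T@T[:3,3], d/np.linalg.norm(d)
def tri(obs):
    A=0;b=0
    for c,uv in obs:
        o,d=ray(c,uv); P=np.eye(3)-np.outer(d,d); A=A+P; b=b+P@o
    x=np.linalg.solve(A,b); return x,[np.linalg.norm((np.eye(3)-np.outer(ray(c,u)[1],ray(c,u)[1]))@(x-ray(c,u)[0])) for c,u in obs]
def atz(c,uv,z):
    o,d=ray(c,uv); return o+d*(z-o[2])/d[2]
def proj(c,X):
    K,D,T=c; X=np.atleast_2d(X).astype(float); return cv2.projectPoints(X,cv2.Rodrigues(T[:3,:3])[0],T[:3,3],K,D)[0][:,0]
E
cat > a.py <<'E'
from h import *
for n in("scene","top"):
    im=bot.camera(n); cv2.imwrite(f"pics/{n}0.png",im)
    for t in ["left_hole","right_hole","box_hinge","lid","lid_knuckle","rack","spare_board","buffer_a","hinge_pin","box","teapot","bowl","brush_pot"]:
        print(n,t,[(np.round(d["uv"]).tolist(),round(d["confidence"],2)) for d in bot.spot_point(n,t)][:5])
print(bot.get_obs())
for n in("scene","top","wrist"): print(n,bot.camera_info(n))
E
python3 a.py
```

```text
pics
scene left_hole [([208.0, 165.0], 0.69), ([190.0, 180.0], 0.64)]
scene right_hole [([176.0, 151.0], 0.92)]
scene box_hinge [([166.0, 184.0], 0.66)]
scene lid [([345.0, 214.0], 0.92), ([356.0, 144.0], 0.64), ([188.0, 180.0], 0.33), ([351.0, 192.0], 0.22), ([387.0, 273.0], 0.17)]
scene lid_knuckle [([358.0, 147.0], 0.8), ([344.0, 213.0], 0.68)]
scene rack [([347.0, 215.0], 0.28)]
scene spare_board [([347.0, 192.0], 0.63), ([185.0, 252.0], 0.3)]
scene buffer_a [([282.0, 209.0], 0.5), ([282.0, 188.0], 0.48)]
scene hinge_pin [([127.0, 177.0], 0.64)]
scene box [([188.0, 182.0], 0.71)]
scene teapot [([241.0, 271.0], 0.63)]
scene bowl [([187.0, 253.0], 0.89), ([346.0, 215.0], 0.71)]
scene brush_pot [([385.0, 273.0], 0.92)]
top left_hole [([309.0, 207.0], 0.7)]
top right_hole [([357.0, 223.0], 0.78), ([99.0, 143.0], 0.53), ([347.0, 173.0], 0.38)]
top box_hinge [([348.0, 169.0], 0.58)]
top lid [([145.0, 190.0], 0.89), ([142.0, 300.0], 0.7)]
top lid_knuckle [([137.0, 300.0], 0.81), ([148.0, 197.0], 0.7), ([98.0, 144.0], 0.26)]
top rack []
top spare_board [([144.0, 221.0], 0.84)]
top buffer
[... 2020 characters left out ...]
.98865026,  0.99666315],
       [ 0.        ,  0.        ,  0.        ,  1.        ]])}
wrist {'intrinsics': array([[295.0551916 ,   0.        , 255.93909423],
       [  0.        , 295.0551916 , 189.61897216],
       [  0.        ,   0.        ,   1.        ]]), 'distortion': array([0.00406532, 0.        , 0.        , 0.        , 0.        ]), 'hand_eye': array([[-8.67796167e-04, -9.61360460e-01, -2.75291323e-01,
         6.90729179e-02],
       [ 9.99999502e-01, -9.70128047e-04,  2.35557772e-04,
         4.53197544e-04],
       [-4.93523761e-04, -2.75290981e-01,  9.61360823e-01,
        -1.21485501e-01],
       [ 0.00000000e+00,  0.00000000e+00,  0.00000000e+00,
         1.00000000e+00]])}
```

Run:
```python
from h import *
a=cv2.imread("pics/top0.png"); b=cv2.imread("pics/scene0.png")
cv2.imwrite("pics/top0b.png",cv2.resize(a[60:360,40:460],(798,570),interpolation=cv2.INTER_CUBIC))
cv2.imwrite("pics/scene0b.png",cv2.resize(b[90:330,80:420],(800,565),interpolation=cv2.INTER_CUBIC))
```

```text
(no output)
```

View pics/top0b.png

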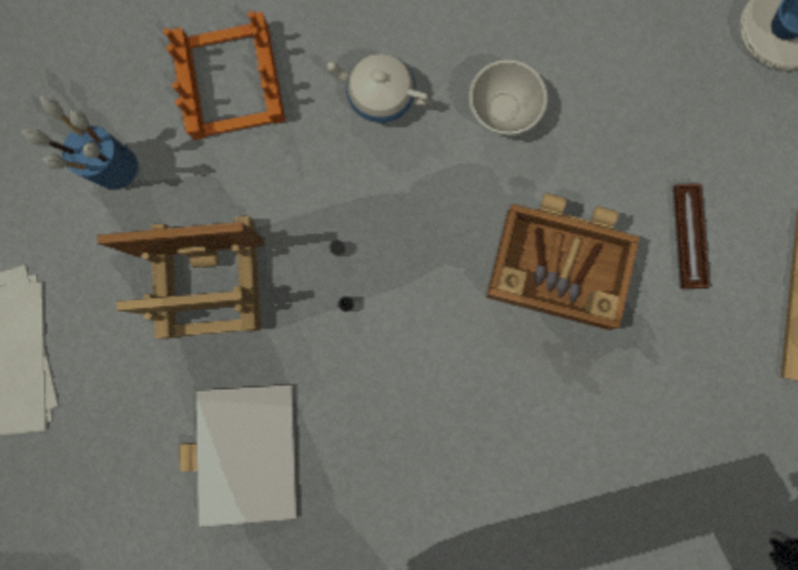

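View pics/scene0b.png

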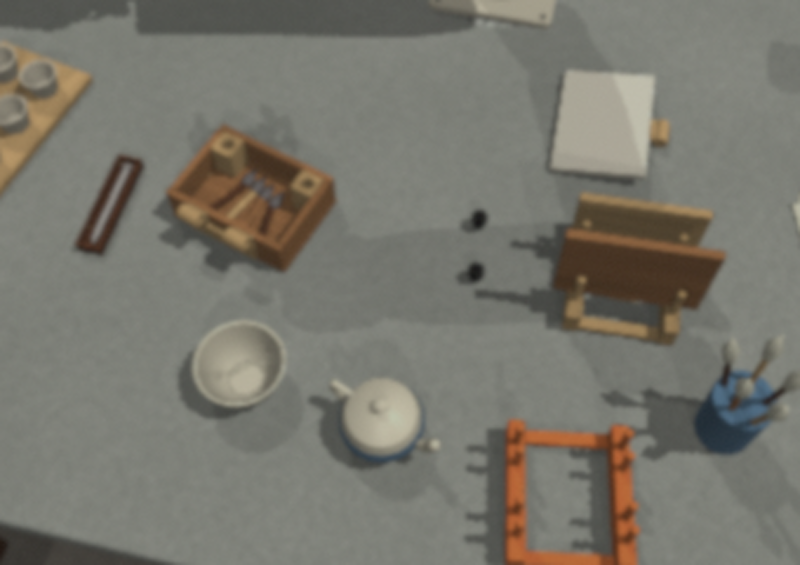

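Run:
```python
from h import *
s,t=cam("scene"),cam("top")
m=lambda x:np.round(np.array(x)*1e3,1)
# candidates of holes in pixel from scene & top
for n,us,ut in [("Lhole",(208,165),(309,207)),("Rhole",(176,151),(357,223)),("hinge",(166,184),(345,171)),("buf1",(282,188),(224,222)),("buf2",(282,209),(221,190)),("knuckle",(344,213),(148,197)),("lid",(345,214),(145,190)),("pin",(127,177),(402,186)),("box",(188,181),(335,198)),("pot",(385,273),(99,145)),("teapot",(241,271),(241,113)),("bowl",(187,253),(308,118)),("board",(348,192),(144,221))]:
    x,r=tri([(s,us),(t,ut)]); print(n,m(x),m(r))
print(m(ray(s,(0,0))[0]),m(ray(t,(0,0))[0]))
print("buf masks")
for n,c in(("scene",s),("top",t)):
    bot.camera(n)
    for d in bot.silhouettes(n,"buffer_a")[:4]: print(n,np.round(d["uv"],1),d["confidence"],d["mask"].sum(),m(atz(c,d["uv"],.013)))
    for d in bot.silhouettes(n,"lid")[:4]:
        ys,xs=np.nonzero(d["mask"]); print(n,"lid",np.round(d["uv"]),d["confidence"],len(xs),cv2.approxPolyDP(cv2.convexHull(np.c_[xs,ys].astype(np.int32)),3,True)[:,0].tolist())
```

```text
Lhole [ 491.5 -172.1   75.4] [4.4 4.4]
Rhole [ 448.2 -295.1   52. ] [3.3 3.3]
hinge [ 582.9 -273.1   70.6] [7.5 7.5]
buf1 [465.7  55.8 -16.8] [1.1 1.1]
buf2 [551.5  66.2  -0. ] [4.4 4.4]
knuckle [535.9 255.3  26.4] [0.2 0.2]
lid [551.6 256.2  49.8] [0.6 0.6]
pin [ 548.  -437.3   -0.8] [2.5 2.5]
box [ 519.4 -246.     1.1] [2.9 2.9]
pot [688.8 394.4  11.4] [3.9 3.9]
teapot [ 7.714e+02 -1.300e+00 -1.000e-01] [2.9 2.9]
bowl [ 751.4 -181.   -11.7] [7.6 7.6]
board [471.  258.1  44.4] [1.9 1.9]
[1154.   127.7 1123.1] [ 393.8  -45.7 1067.5]
buf masks
scene [183.1 241.2] 0.59 1138 [ 726.8 -189.2   13. ]
scene lid [336. 143.] 0.7 1885 [[357, 122], [365, 146], [353, 165], [314, 161], [321, 120]]
scene lid [349. 205.] 0.67 1676 [[387, 198], [375, 221], [316, 211], [322, 188]]
scene lid [124. 177.] 0.42 43 [[132, 164], [120, 189]]
top [218.5 190.3] 0.48 50 [549.8  67.4  13. ]
top lid [140. 186.] 0.9 1186 [[178, 188], [142, 200], [97, 190], [91, 184], [168, 177]]
top lid [166. 298.] 0.56 3953 [[194, 333], [145, 336], [134, 307], [134, 295], [145, 265], [193, 263]]
top lid [134. 215.] 0.47 1305 [[177, 232], [122, 237], [116, 226], [115, 193], [119, 178], [172, 173]]
```

```bash
python3 -m inch '[250,200,20,0,0,1.0,100,250,200,20,0,0,1.0,100,250,200,20,0,0,1.0,100,250,200,20,0,0,1.0,100,250,200,20,0,0,1.0,100,250,200,20,0,0,1.0,100,250,200,20,0,0,1.0,100,250,200,20,0,0,1.0,100]'; python3 -m inch '[20,10,0,0,0,0.14,100,20,10,0,0,0,0.14,100,20,10,0,0,0,0.14,100]'
cat > w.py <<'E'
from h import *
import sys,pickle
n=sys.argv[1]; o=bot.get_obs(); c=cam("wrist",o); im=bot.camera("wrist"); cv2.imwrite(f"pics/w{n}.png",im)
out={}
for t in sys.argv[2:]:
    out[t]=[(np.array(d["uv"]),d["confidence"]) for d in bot.spot_point("wrist",t)]
    print(t,[(np.round(u,1).tolist(),round(k,2)) for u,k in out[t]][:4])
pickle.dump((c,out),open(f"w{n}.pkl","wb")); print(np.round(o["eef_pos"],4),R.from_quat(o["tool_rot"]).as_euler("ZYX").round(3),o["ft_force"].round(2))
E
python3 w.py 1 left_hole right_hole box_hinge box
```

```text
clock: 2.37
eef_pos: [0.4621, -0.2515, 0.2736]
tool_rot: [0.751, 0.66, 0.001, 0.0]
ft_force: [-0.1, -0.8, -1.3]
grip_width: 0.0854
grasp_force: 0.0
clock: 2.62
eef_pos: [0.4805, -0.243, 0.2729]
tool_rot: [0.706, 0.708, -0.0, -0.0]
ft_force: [-0.9, -0.5, -0.4]
grip_width: 0.0854
grasp_force: 0.0
left_hole [([269.4, 102.1], 0.74)]
right_hole [([235.1, 211.3], 0.58)]
box_hinge [([345.6, 191.2], 0.64)]
box [([278.7, 159.4], 0.86)]
[ 0.4805 -0.243   0.2729] [ 1.575  0.    -3.141] [-0.89 -0.49 -0.35]
```

```bash
python3 -m inch '[40,100,0,0,0,0,100,40,100,0,0,0,0,100,40,100,0,0,0,0,100,40,100,0,0,0,0,100]'; python3 w.py 2 left_hole right_hole box_hinge box
python3 - <<'E'
from h import *
import pickle
(c1,a),(c2,b)=[pickle.load(open(f"w{i}.pkl","rb")) for i in(1,2)]
m=lambda x:np.round(np.array(x)*1e3,1)
P={}
for k in a:
    if a[k] and b[k]:
        x,r=tri([(c1,a[k][0][0]),(c2,b[k][0][0])]); z={"box":0,"box_hinge":.064}.get(k,.06)
        P[k]=x; print(k,m(x),m(r),m(atz(c1,a[k][0][0],z)),m(atz(c2,b[k][0][0],z)))
im=cv2.imread("pics/w2.png"); cv2.imwrite("pics/w2b.png",cv2.resize(im,(800,600)))
E
```

```text
clock: 3.2
eef_pos: [0.5205, -0.1409, 0.2735]
tool_rot: [0.705, 0.709, 0.001, -0.0]
ft_force: [-0.1, -0.6, -0.7]
grip_width: 0.0854
grasp_force: 0.0
left_hole [([229.2, 194.2], 0.78)]
right_hole [([205.2, 284.8], 0.82)]
box_hinge [([305.1, 265.6], 0.77)]
box [([250.5, 227.0], 0.76), ([231.5, 197.0], 0.42)]
[ 0.5205 -0.1409  0.2735] [ 1.576e+00 -2.000e-03  3.141e+00] [-0.14 -0.64 -0.67]
left_hole [ 491.7 -170.2   73.2] [2.1 2.1] [ 494.2 -170.9   60. ] [ 488.6 -173.3   60. ]
right_hole [ 454.6 -297.8   58. ] [0.1 0.1] [ 454.9 -297.    60. ] [ 454.9 -296.4   60. ]
box_hinge [ 586.  -272.4   53.9] [1.6 1.6] [ 584.4 -270.2   64. ] [ 582.6 -265.5   64. ]
box [ 512.1 -247.5  -16.1] [0.4 0.4] [ 510.5 -244.4    0. ] [ 512.8 -240.7    0. ]
```

View pics/w2b.png

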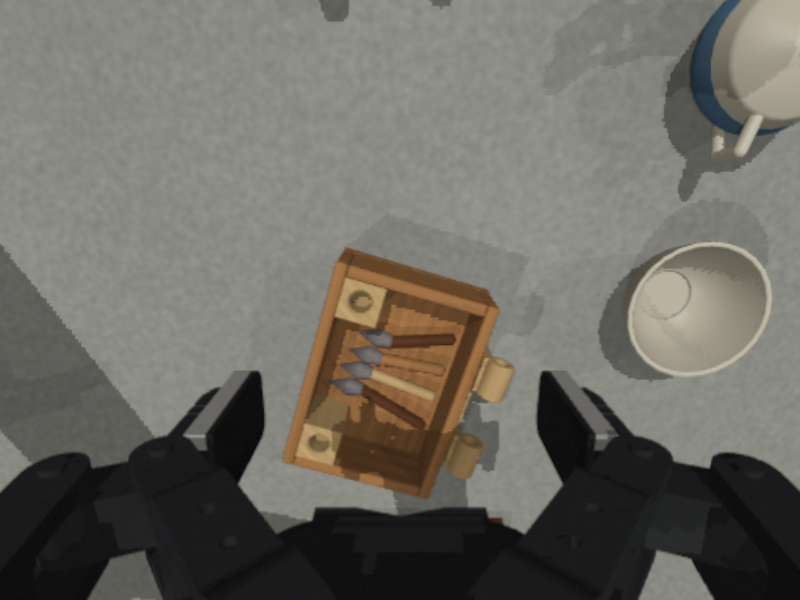

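```bash
cat > fit.py <<'E'
from h import *
import pickle
from scipy.optimize import least_squares
M={"left_hole":(-39,64,60),"right_hole":(-39,-64,60),"box_hinge":(79,0,64)}
def world(p,X): c,s=np.cos(p[2]),np.sin(p[2]); X=np.atleast_2d(X)/1e3; return np.c_[p[0]+c*X[:,0]-s*X[:,1],p[1]+s*X[:,0]+c*X[:,1],X[:,2]]
def fit(obs):  # obs: list (cam, uv, modelpoint)
    f=lambda p:np.concatenate([(proj(c,world(p,X))[0]-u) for c,u,X in obs])
    r=least_squares(f,[.52,-.245,-.28],loss="soft_l1",f_scale=1.5); return r.x,f(r.x).reshape(-1,2)
E
python3 - <<'E'
from fit import *
obs=[]
for i in(1,2):
    c,o=pickle.load(open(f"w{i}.pkl","rb"))
    for k in M: obs.append((c,o[k][0][0],M[k]))
obs+=[(c,np.array([230.4,192]),M["left_hole"]),(c,np.array([204,283]),M["right_hole"]),(c,np.array([306.6,267]),M["box_hinge"])]
p,r=fit(obs); print(p.round(4),r.round(1).tolist()); print((world(p,[M[k] for k in M])*1e3).round(1))
E
```

```text
[ 0.5092 -0.2449 -0.2904] [[-3.7, 1.4], [-1.1, -1.6], [0.7, -2.3], [1.3, -0.7], [-1.1, -0.9], [1.8, 1.4], [0.1, 1.5], [0.1, 0.9], [0.3, -0.0]]
[[ 490.2 -172.4   60. ]
 [ 453.5 -295.    60. ]
 [ 584.9 -267.5   64. ]]
```

```bash
python3 -m inch '[-60,160,0,0,0,0,100,-60,160,0,0,0,0,100,-60,160,0,0,0,0,100,-60,160,0,0,0,0,100,-60,160,0,0,0,0,100]'; python3 w.py 3 buffer_a lid_knuckle; python3 -m inch '[0,60,-70,0,0,0,60,0,60,-70,0,0,0,60,0,60,-70,0,0,0,60]'; python3 w.py 4 buffer_a lid_knuckle; python3 -c "
from h import *
cv2.imwrite('pics/w4b.png',cv2.resize(cv2.imread('pics/w4.png'),(800,600)))"
```

```text
clock: 3.87
eef_pos: [0.4571, 0.0195, 0.2736]
tool_rot: [0.705, 0.709, 0.0, -0.001]
ft_force: [0.2, -0.2, -0.5]
grip_width: 0.0853
grasp_force: 0.0
buffer_a [([265.1, 129.0], 0.58), ([327.5, 121.3], 0.56), ([489.7, 174.0], 0.56)]
lid_knuckle [([288.1, 323.6], 0.22)]
[0.4571 0.0195 0.2736] [ 1.576e+00 -2.000e-03 -3.140e+00] [ 0.15 -0.16 -0.54]
clock: 4.27
eef_pos: [0.458, 0.0761, 0.199]
tool_rot: [0.707, 0.707, -0.002, -0.002]
ft_force: [-1.5, -0.5, -0.4]
grip_width: 0.0524
grasp_force: 0.0
buffer_a [([268.5, 186.9], 0.89), ([337.3, 176.1], 0.59)]
lid_knuckle []
[0.458  0.0761 0.199 ] [ 1.572  0.    -3.135] [-1.48 -0.51 -0.43]
```

View pics/w4b.png

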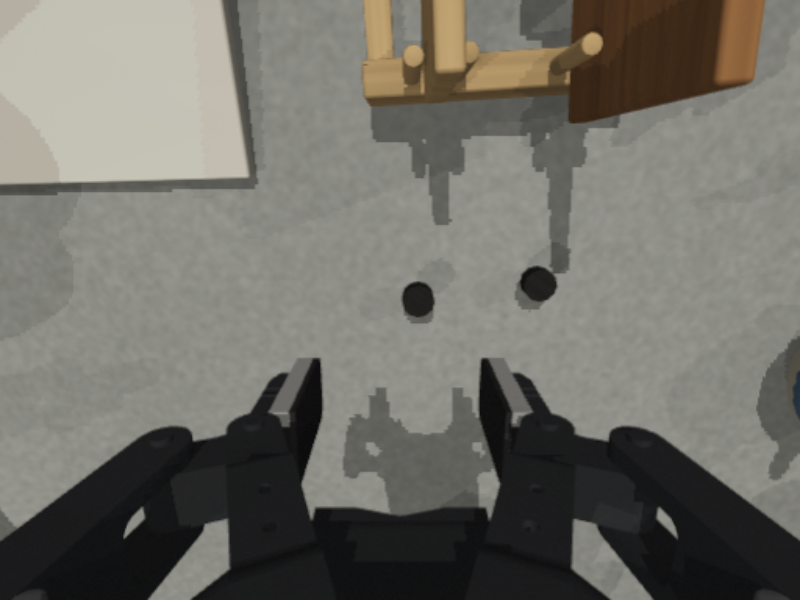

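```bash
cat > buf.py <<'E'
from h import *
import pickle,sys
m=lambda x:np.round(np.array(x)*1e3,1)
def blobs(i,guess):
    c,o=pickle.load(open(f"w{i}.pkl","rb")); g=cv2.imread(f"pics/w{i}.png").max(2)
    n,l,st,ce=cv2.connectedComponentsWithStats((g<55).astype(np.uint8)); res=[]
    for u in guess(c,o):
        k=min(range(1,n),key=lambda k:np.hypot(*(ce[k]-u)) if 40<st[k,4]<3000 else 1e9); res.append((ce[k],st[k].tolist()))
    return c,res
E
python3 - <<'E'
from buf import *
A=[blobs(i,lambda c,o:[o["buffer_a"][0][0],o["buffer_a"][1][0]]) for i in(3,4)]
for j in(0,1):
    print([ (a[1][j][0].round(1),a[1][j][1]) for a in A]); x,r=tri([(a[0],a[1][j][0]) for a in A]); print(m(x),m(r),[m(atz(a[0],a[1][j][0],.017)) for a in A])
E
```

```text
[(array([265.7, 131.6]), [258, 123, 17, 18, 227]), (array([267.1, 191.4]), [258, 181, 20, 22, 345])]
[468.2  57.3  20.8] [0.1 0.1] [array([468.4,  57. ,  17. ]), array([468.3,  56.2,  17. ])]
[(array([330.5, 122.6]), [322, 114, 18, 18, 261]), (array([344. , 181.2]), [333, 171, 23, 22, 382])]
[548.2  68.7  21.6] [0. 0.] [array([549.4,  68.4,  17. ]), array([549.5,  67.5,  17. ])]
```

```bash
python3 -m inch '[8.5,-19,-110,0,0,0,60,8.5,-19,-110,0,0,0,60,8.5,-19,-110,0,0,0,60,8.5,-19,-130,0,0,0,60,8.5,-19,-150,0,0,0,60,8.5,-19,-163.5,0,0,0,60,8.5,-19,-163.5,0,0,0,60,8.5,-19,-163.5,0,0,0,60]'; python3 -m inch '[0,0,0,0,0,0,15,0,0,0,0,0,0,5,0,0,0,0,0,0,5,0,0,0,0,0,0,5,0,0,0,0,0,0,5,0,0,0,0,0,0,5]'
```

```text
clock: 5.08
eef_pos: [0.4694, 0.0557, 0.0406]
tool_rot: [0.707, 0.707, 0.0, 0.0]
ft_force: [0.7, -0.9, 0.5]
grip_width: 0.0511
grasp_force: 0.0
clock: 5.58
eef_pos: [0.4698, 0.0571, 0.0416]
tool_rot: [0.706, 0.708, 0.001, 0.001]
ft_force: [-0.4, -1.6, 6.3]
grip_width: 0.0185
grasp_force: 58.5
```

```bash
python3 -m inch '[0,0,20,0,0,0,5,0,0,60,0,0,0,5,0,0,100,0,0,0,5,0,0,100,0,0,0,5,0,0,100,0,0,0,5]'; python3 w.py 5 buffer_a;  python3 -c "
from h import *
cv2.imwrite('pics/w5b.png',cv2.resize(cv2.imread('pics/w5.png')[170:350,140:380],(800,600)))"
```

```text
clock: 6.0
eef_pos: [0.4707, 0.0575, 0.1431]
tool_rot: [0.706, 0.708, 0.003, 0.002]
ft_force: [-1.1, 0.2, -1.3]
grip_width: 0.0182
grasp_force: 58.6
buffer_a [([339.7, 171.6], 0.94), ([253.3, 223.6], 0.81)]
[0.4707 0.0575 0.1431] [ 1.573e+00 -1.000e-03  3.134e+00] [-1.11  0.18 -1.31]
```

View pics/w5b.png

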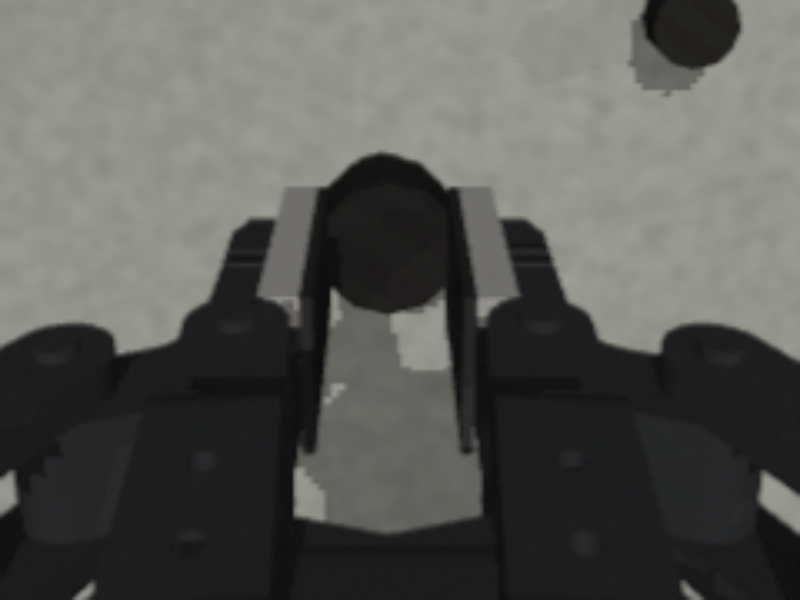

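Run:
```python
from h import *
import pickle
o=bot.get_obs(); print(o["eef_pos"].round(4),o["tool_rot"].round(4),o["ft_force"].round(2))
c,_=pickle.load(open("w5.pkl","rb")); print((atz(c,(256.4,243.5),.1431-.015)*1e3).round(1), (atz(c,(339.7,171.6),.0)*1e3).round(1))
```

```text
[0.4678 0.0571 0.1397] [0.7063 0.7079 0.     0.    ] [-0.23 -0.28 -0.45]
[470.6  59.  128.1] [548.2  68.    0. ]
```

```bash
python3 -m inch '[22,-290,0,0,0,0,5,22,-290,0,0,0,0,5,22,-290,0,0,0,0,5,22,-290,0,0,0,0,5,22,-290,0,0,0,0,5,22,-290,0,0,0,0,5,22,-290,0,0,0,0,5,22,-290,0,0,0,0,5]'; python3 -m inch '[0,0,0,0,0,0,5,0,0,0,0,0,0,5,0,0,0,0,0,0,5]'; python3 w.py 6 left_hole right_hole box_hinge;  python3 -c "
from fit import *
c,o=pickle.load(open('w6.pkl','rb'))
print((atz(c,o['left_hole'][0][0],.06)*1e3).round(1))
cv2.imwrite('pics/w6b.png',cv2.resize(cv2.imread('pics/w6.png'),(800,600)))"
```

```text
clock: 6.77
eef_pos: [0.4895, -0.2394, 0.1378]
tool_rot: [0.709, 0.705, -0.001, 0.0]
ft_force: [0.6, -0.1, -0.2]
grip_width: 0.018
grasp_force: 58.6
clock: 7.02
eef_pos: [0.4893, -0.2314, 0.1386]
tool_rot: [0.706, 0.708, -0.0, -0.002]
ft_force: [0.8, -0.2, 0.0]
grip_width: 0.0184
grasp_force: 58.6
left_hole [([258.9, 121.4], 0.7)]
right_hole []
box_hinge []
[ 0.4893 -0.2314  0.1386] [ 1.574e+00 -2.000e-03 -3.139e+00] [ 0.81 -0.18  0.02]
[ 490.4 -172.6   60. ]
```

View pics/w6b.png

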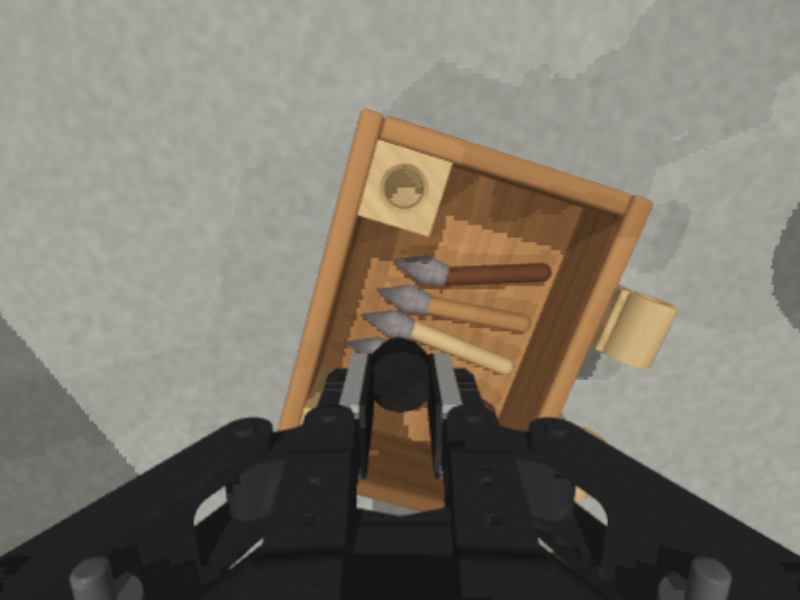

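Run:
```python
from fit import *
obs=[]
for i in(1,2):
    c,o=pickle.load(open(f"w{i}.pkl","rb"))
    for k in M: obs.append((c,o[k][0][0],M[k]))
obs+=[(c,np.array([230.4,192]),M["left_hole"]),(c,np.array([204,283]),M["right_hole"]),(c,np.array([306.6,267]),M["box_hinge"])]
c,o=pickle.load(open("w6.pkl","rb")); s=1.5625
new=[(c,np.array(u)/s,X) for u,X in [((403.5,186),M["left_hole"]),((364,110),(-65,90,60)),((651,203),(65,90,60)),((657,331),(79,36,75))]]
for q in(obs+new,new): 
    p,r=fit(q); print(p.round(4),r[-4:].round(1).tolist()); print((world(p,[M[k] for k in M])*1e3).round(1).tolist())
print((atz(c,new[0][1],.06)*1e3).round(1),(atz(c,(256.6,241.9),.1386-.015)*1e3).round(1),bot.get_obs()["eef_pos"])
```

```text
[ 0.5095 -0.2448 -0.2881] [[0.5, 2.0], [-1.7, -2.0], [3.4, -1.4], [-4.3, 3.4]]
[[490.3, -172.4, 60.0], [453.9, -295.1, 60.0], [585.3, -267.3, 64.0]]
[ 0.5111 -0.2449 -0.2727] [[1.2, 2.5], [-1.7, -0.9], [4.5, -3.4], [-2.0, 1.7]]
[[490.8, -172.7, 60.0], [456.3, -296.0, 60.0], [587.2, -266.2, 64.0]]
[ 489.9 -171.1   60. ] [ 489.1 -229.   123.6] [ 0.49030396 -0.23154933  0.13981361]
```

```bash
python3 -m inch '[0,30,-10,0,0,0,5,0,58,-30,0,0,0,5,0,58,-32,0,0,0,5,0,58,-32,0,0,0,5]'; python3 -m inch '[0,0,-5,0,0,0,5,0,0,-9,0,0,0,5,0,0,-12,0,0,0,5,0,0,-15,0,0,0,5,0,0,-15,0,0,0,5]'
```

```text
clock: 7.55
eef_pos: [0.489, -0.1726, 0.1067]
tool_rot: [0.705, 0.709, -0.001, -0.001]
ft_force: [0.1, 0.5, 0.8]
grip_width: 0.0182
grasp_force: 58.7
clock: 7.97
eef_pos: [0.4907, -0.1751, 0.0926]
tool_rot: [0.707, 0.708, 0.001, 0.0]
ft_force: [2.0, 2.1, -0.4]
grip_width: 0.0184
grasp_force: 58.6
```

```bash
python3 -m inch '[0,0.5,-3,0,0,0,5,0,0.5,-5,0,0,0,5,0,0.5,-7,0,0,0,5,0,0.5,-7,0,0,0,5]'; python3 -m inch '[0,0,-1.5,0,0,0,5,0,0,-1.5,0,0,0,5]'
```

```text
clock: 8.3
eef_pos: [0.4905, -0.1747, 0.0877]
tool_rot: [0.706, 0.708, 0.0, 0.001]
ft_force: [-3.6, 2.8, 13.4]
grip_width: 0.0183
grasp_force: 60.5
clock: 8.47
eef_pos: [0.4906, -0.1747, 0.0875]
tool_rot: [0.706, 0.708, 0.001, 0.001]
ft_force: [-5.8, 4.8, 21.7]
grip_width: 0.018
grasp_force: 61.6
```

```bash
python3 -m inch '[0,0,2.5,0,0,0,5,0,0,2.5,0,0,0,45,0,0,2.5,0,0,0,45,0,0,2.5,0,0,0,45,0,0,2.5,0,0,0,45,0,0,40,0,0,0,45,0,0,80,0,0,0,45,0,0,115,0,0,0,45]'; python3 -m inch '[58,205,0,0,0,0,60,58,205,0,0,0,0,60,58,205,0,0,0,0,60,58,205,0,0,0,0,60,58,205,0,0,0,0,60,58,205,0,0,0,0,60,58,205,0,0,0,0,60]'; python3 w.py 7 buffer_a; python3 -c "
from buf import *
c,r=blobs(7,lambda c,o:[proj(c,[.548,.068,.021])[0]])
print(r,m(atz(c,r[0][0],.021)),bot.get_obs()['eef_pos'])"
```

```text
clock: 9.13
eef_pos: [0.4896, -0.1744, 0.2]
tool_rot: [0.706, 0.708, -0.001, -0.001]
ft_force: [1.4, -0.7, 1.3]
grip_width: 0.0383
grasp_force: 0.0
clock: 9.72
eef_pos: [0.5484, 0.0331, 0.1985]
tool_rot: [0.705, 0.71, -0.0, -0.0]
ft_force: [-0.6, -0.8, -0.2]
grip_width: 0.0517
grasp_force: 0.0
buffer_a [([256.6, 137.7], 0.62)]
[0.5484 0.0331 0.1985] [ 1.578  0.    -3.141] [-0.57 -0.78 -0.19]
[(array([256.68907563, 139.81232493]), [247, 129, 21, 22, 357])] [548.2  68.5  21. ] [0.54772136 0.03022824 0.19862324]
```

```bash
python3 -m inch '[0.5,39,-40,0,0,0,60,0.5,39,-80,0,0,0,60,0.5,39,-120,0,0,0,60,0.5,39,-140,0,0,0,60,0.5,39,-150,0,0,0,60,0.5,39,-150,0,0,0,60]';  python3 -m inch '[0,0,-4,0,0,0,60,0,0,-8,0,0,0,60,0,0,-8,0,0,0,60]'
```

```text
clock: 10.32
eef_pos: [0.546, 0.0675, 0.0464]
tool_rot: [0.707, 0.707, -0.003, -0.002]
ft_force: [-0.7, -0.3, 0.2]
grip_width: 0.0511
grasp_force: 0.0
clock: 10.57
eef_pos: [0.5501, 0.0691, 0.0427]
tool_rot: [0.707, 0.707, 0.001, 0.001]
ft_force: [0.5, -0.1, 0.3]
grip_width: 0.0514
grasp_force: 0.0
```

```bash
python3 -m inch '[0,0.5,-1,0,0,0,15,0,0.5,-1,0,0,0,5,0,0.5,-1,0,0,0,5,0,0.5,-1,0,0,0,5,0,0.5,-1,0,0,0,5,0,0.5,-1,0,0,0,5]'; python3 -m inch '[0,0,30,0,0,0,5,0,0,65,0,0,0,5,0,0,100,0,0,0,5,0,0,100,0,0,0,5,0,0,100,0,0,0,5]'
python3 - <<'E'
from h import *
o=bot.get_obs(); c=cam("wrist",o); im=bot.camera("wrist"); cv2.imwrite("pics/w8.png",im)
m=im.max(2)[170:350,140:380]; n,l,st,ce=cv2.connectedComponentsWithStats((m[:,:]<60).astype(np.uint8)); print(o["eef_pos"].round(4))
i5=cv2.imread("pics/w5.png")[170:350,140:380]
cv2.imwrite("pics/w8b.png",cv2.resize(np.hstack([i5,im[170:350,140:380]]),(800,300),interpolation=cv2.INTER_CUBIC))
E
```

```text
clock: 11.07
eef_pos: [0.5495, 0.0703, 0.0415]
tool_rot: [0.706, 0.708, 0.001, 0.001]
ft_force: [-0.9, -0.5, 6.7]
grip_width: 0.0182
grasp_force: 58.6
clock: 11.48
eef_pos: [0.5506, 0.0705, 0.143]
tool_rot: [0.706, 0.708, 0.002, 0.002]
ft_force: [-0.8, -0.3, -0.1]
grip_width: 0.0184
grasp_force: 58.6
[0.5506 0.0705 0.143 ]
```

View pics/w8b.png

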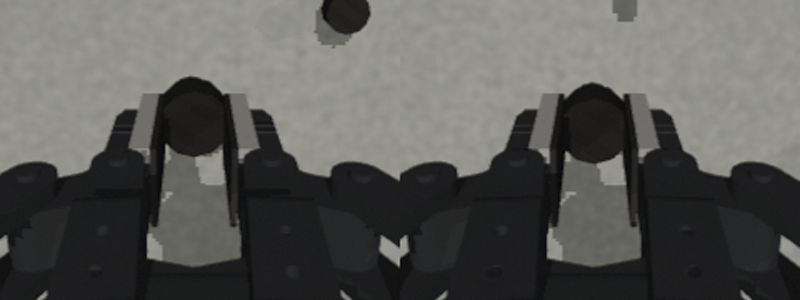

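```bash
python3 -m inch '[-65,-290,0,0,0,0,5,-65,-290,0,0,0,0,5,-65,-290,0,0,0,0,5,-65,-290,0,0,0,0,5,-65,-290,0,0,0,0,5,-65,-290,0,0,0,0,5,-65,-290,0,0,0,0,5,-65,-290,0,0,0,0,5]'; python3 -m inch '[-29,-135,0,0,0,0,5,-29,-135,0,0,0,0,5,-29,-135,0,0,0,0,5,-29,-135,0,0,0,0,5,-29,-135,0,0,0,0,5,-29,-135,0,0,0,0,5]'; python3 w.py 9 left_hole right_hole box_hinge;  python3 -c "
from fit import *
c,o=pickle.load(open('w9.pkl','rb'))
print([(atz(c,u,.06)*1e3).round(1) for u,_ in o['right_hole']],bot.get_obs()['eef_pos'])
cv2.imwrite('pics/w9b.png',cv2.resize(cv2.imread('pics/w9.png'),(800,600),interpolation=cv2.INTER_CUBIC))"
```

```text
clock: 12.2
eef_pos: [0.4809, -0.2253, 0.1383]
tool_rot: [0.709, 0.705, -0.002, -0.001]
ft_force: [0.1, 0.7, -0.5]
grip_width: 0.0187
grasp_force: 58.7
clock: 12.7
eef_pos: [0.4536, -0.3544, 0.1384]
tool_rot: [0.707, 0.707, 0.0, -0.002]
ft_force: [0.5, 0.0, -0.8]
grip_width: 0.018
grasp_force: 58.7
left_hole []
right_hole [([256.6, 120.8], 0.74)]
box_hinge []
[ 0.4536 -0.3544  0.1384] [ 1.571e+00 -3.000e-03 -3.139e+00] [ 0.53  0.04 -0.85]
[array([ 453.4, -295.1,   60. ])] [ 0.45497679 -0.35304869  0.13981246]
```

View pics/w9b.png

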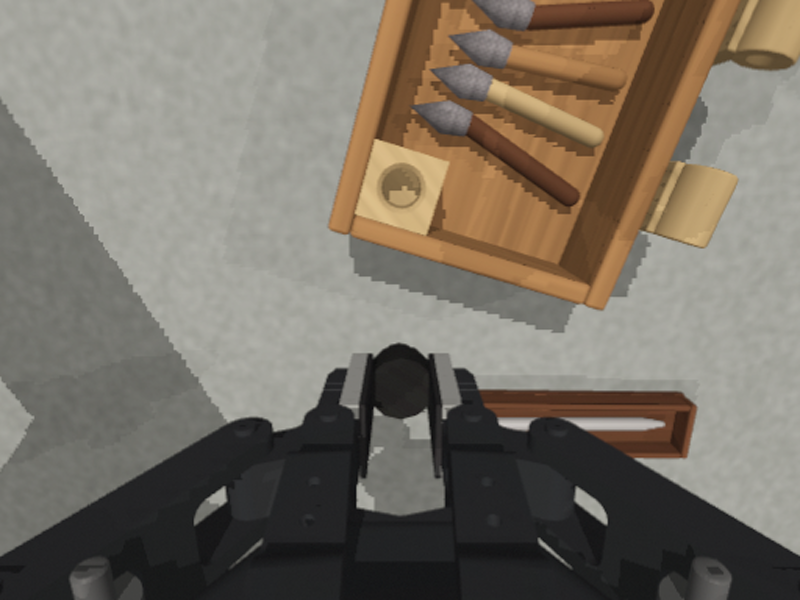

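```bash
python3 -m inch '[-0.7,30,-10,0,0,0,5,-0.7,59.3,-30,0,0,0,5,-0.7,59.3,-32,0,0,0,5,-0.7,59.3,-32,0,0,0,5,-0.7,59.3,-32,0,0,0,5,-0.7,59.3,-32,0,0,0,5]'; python3 -m inch '[0,0,-5,0,0,0,5,0,0,-9,0,0,0,5,0,0,-12,0,0,0,5,0,0,-15,0,0,0,5,0,0,-15,0,0,0,5]'
```

```text
clock: 13.4
eef_pos: [0.4552, -0.2961, 0.1093]
tool_rot: [0.706, 0.708, 0.0, 0.001]
ft_force: [0.2, 0.0, 0.1]
grip_width: 0.018
grasp_force: 58.7
clock: 13.82
eef_pos: [0.4539, -0.2954, 0.0926]
tool_rot: [0.706, 0.708, 0.0, -0.001]
ft_force: [1.1, 2.2, -0.5]
grip_width: 0.018
grasp_force: 58.7
```

```bash
python3 -m inch '[0,0.5,-3,0,0,0,5,0,0.5,-5,0,0,0,5,0,0.5,-7,0,0,0,5,0,0.5,-7,0,0,0,5]'; python3 -m inch '[0,0,-1.5,0,0,0,5,0,0,-1.5,0,0,0,5]'
```

```text
clock: 14.15
eef_pos: [0.454, -0.2951, 0.0876]
tool_rot: [0.706, 0.708, 0.0, 0.0]
ft_force: [-2.6, 3.9, 11.0]
grip_width: 0.018
grasp_force: 60.1
clock: 14.32
eef_pos: [0.454, -0.2951, 0.0874]
tool_rot: [0.706, 0.708, 0.0, 0.001]
ft_force: [-4.9, 5.8, 18.0]
grip_width: 0.0182
grasp_force: 61.0
```

```bash
python3 -m inch '[0,0,2.5,0,0,0,5,0,0,2.5,0,0,0,45,0,0,2.5,0,0,0,45,0,0,2.5,0,0,0,45,0,0,2.5,0,0,0,45,0,0,40,0,0,0,45,0,0,80,0,0,0,45,0,0,115,0,0,0,45]'; python3 -m inch '[40,15,30,0,0,0,60,60,25,70,0,0,0,60,60,25,70,0,0,0,60,60,25,70,0,0,0,60,60,25,70,0,0,0,60,60,25,70,0,0,0,60]'; python3 w.py 10 box_hinge buffer_a; python3 -c "
from buf import *
c,r=blobs(10,lambda c,o:[proj(c,[.490,-.172,.068])[0],proj(c,[.4537,-.2947,.068])[0]])
for a in r: print(a,m(atz(c,a[0],.070)))
cv2.imwrite('pics/w10b.png',cv2.resize(cv2.imread('pics/w10.png')[60:285,180:420],(800,600),interpolation=cv2.INTER_CUBIC))"
```

```text
clock: 14.98
eef_pos: [0.4536, -0.295, 0.2006]
tool_rot: [0.706, 0.708, -0.0, -0.001]
ft_force: [0.2, -0.7, 0.5]
grip_width: 0.0381
grasp_force: 0.0
clock: 15.48
eef_pos: [0.5128, -0.27, 0.2679]
tool_rot: [0.707, 0.708, -0.001, -0.002]
ft_force: [-0.4, 0.3, -1.0]
grip_width: 0.0514
grasp_force: 0.0
box_hinge [([319.2, 165.8], 0.96)]
buffer_a [([238.2, 75.7], 0.93), ([206.0, 187.5], 0.65)]
[ 0.5128 -0.27    0.2679] [ 1.572e+00 -1.000e-03 -3.138e+00] [-0.44  0.28 -1.02]
(array([234.59269663,  77.28932584]), [225, 66, 20, 23, 356]) [ 489.9 -173.7   70. ]
(array([204.82653061, 192.3707483 ]), [196, 183, 19, 20, 294]) [ 453.9 -295.6   70. ]
```

View pics/w10b.png

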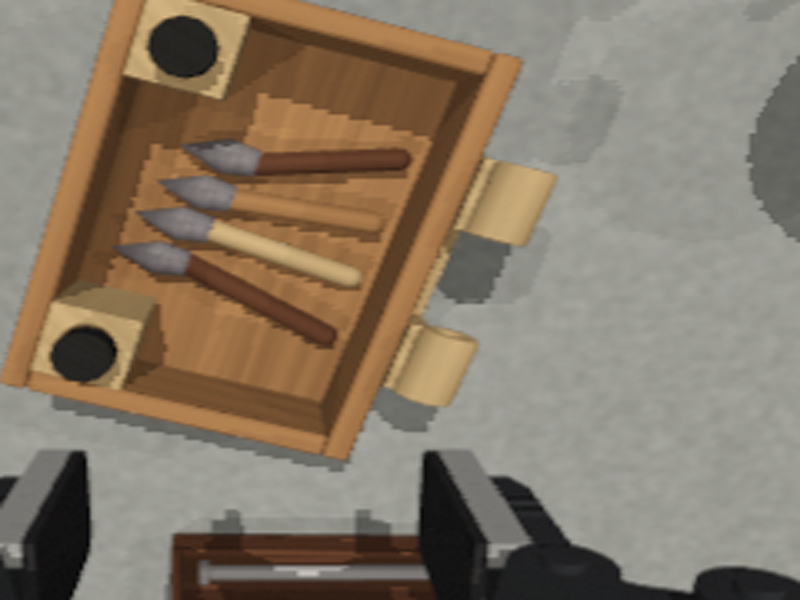

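```bash
python3 -m inch '[30,250,20,0,0,0,60,30,250,20,0,0,0,60,30,250,20,0,0,0,60,30,250,20,0,0,0,60,30,250,20,0,0,0,60,30,250,20,0,0,0,60,30,250,20,0,0,0,60]'; python3 -m inch '[10,255,0,0,0,0,60,10,255,0,0,0,0,60,10,255,0,0,0,0,60,10,255,0,0,0,0,60,10,255,0,0,0,0,60,10,255,0,0,0,0,60,10,255,0,0,0,0,60,10,255,0,0,0,0,60]'; python3 -m inch '[0,0,0,0,0,0,60,0,0,0,0,0,0,60,0,0,0,0,0,0,60]';  python3 w.py 11 lid lid_knuckle rack spare_board
python3 - <<'E'
from fit import *
c,o=pickle.load(open("w10.pkl","rb")); print("hinge",(atz(c,o["box_hinge"][0][0],.064)*1e3).round(1))
k=lambda x,y:np.array([180+x*.3,60+y*.375])
print("knuckle corners at z", [(atz(c,k(*q),.064)*1e3).round(1).tolist() for q in [(556,176),(522,246),(478,340),(443,408)]])
c,o=pickle.load(open("w11.pkl","rb"))
for d in bot.silhouettes("wrist","lid")[:3]:
    ys,xs=np.nonzero(d["mask"]); print(d["confidence"],len(xs),cv2.approxPolyDP(cv2.convexHull(np.c_[xs,ys].astype(np.int32)),2,True)[:,0].tolist())
E
```

```text
clock: 16.22
eef_pos: [0.5439, -0.0142, 0.2895]
tool_rot: [0.704, 0.71, 0.001, -0.001]
ft_force: [-0.3, -1.0, -0.4]
grip_width: 0.0515
grasp_force: 0.0
clock: 16.88
eef_pos: [0.5534, 0.2367, 0.2881]
tool_rot: [0.705, 0.709, -0.001, -0.0]
ft_force: [0.1, -0.4, 0.0]
grip_width: 0.0513
grasp_force: 0.0
clock: 17.13
eef_pos: [0.5542, 0.2328, 0.2898]
tool_rot: [0.707, 0.707, -0.0, 0.0]
ft_force: [1.0, -0.4, -0.5]
grip_width: 0.0513
grasp_force: 0.0
lid [([31.2, 132.9], 0.93), ([257.9, 144.7], 0.77)]
lid_knuckle [([255.2, 143.3], 0.71), ([241.9, 142.5], 0.67), ([36.9, 124.0], 0.64)]
rack []
spare_board [([189.3, 141.7], 0.73)]
[0.5542 0.2328 0.2898] [ 1.570e+00  1.000e-03 -3.141e+00] [ 1.   -0.38 -0.45]
hinge [ 582.5 -266.1   64. ]
knuckle corners at z [[609.6, -222.4, 64.0], [600.8, -250.8, 64.0], [588.8, -291.3, 64.0], [578.4, -322.3, 64.0]]
0.89 11244 [[123, 222], [0, 226], [0, 137], [21, 114], [47, 113], [104, 134], [124, 215]]
0.64 3265 [[263, 257], [254, 257], [252, 254], [235, 147], [240, 43], [251, 43], [254, 57], [265, 253]]
```

Run:
```python
from fit import *
c,o=pickle.load(open("w11.pkl","rb")); im=cv2.imread("pics/w11.png")
for q in [(251,43),(240,43),(254,57),(265,253),(263,257),(254,257)]: print(q,(atz(c,q,.17)*1e3).round(1))
g=im.astype(int).sum(2)//3
for r in(60,90,120,140,147,155,180,210,240,250,262,270): print(r,g[r,228:274:2].tolist())
for col in(246,252,258,262): print("col",col,g[30:60:2,col].tolist(),g[240:300:3,col].tolist())
cv2.imwrite("pics/w11b.png",cv2.resize(im[20:300,150:390],(600,600),interpolation=cv2.INTER_CUBIC))
```

```text
(251, 43) [550.2 346.1 170. ]
(240, 43) [542.  346.1 170. ]
(254, 57) [552.4 336.5 170. ]
(265, 253) [561.8 172.8 170. ]
(263, 257) [560.  168.8 170. ]
(254, 257) [551.8 168.8 170. ]
60 [133, 126, 128, 128, 129, 128, 87, 109, 110, 110, 110, 109, 104, 88, 141, 144, 142, 139, 143, 135, 134, 131, 128]
90 [130, 130, 131, 129, 140, 142, 142, 87, 110, 111, 111, 111, 109, 103, 79, 107, 142, 142, 143, 128, 142, 142, 141]
120 [132, 131, 134, 133, 137, 139, 140, 116, 86, 104, 107, 110, 112, 109, 103, 87, 76, 80, 83, 81, 116, 129, 146]
140 [133, 132, 130, 130, 104, 124, 133, 130, 138, 112, 117, 120, 122, 122, 119, 100, 74, 80, 133, 145, 152, 106, 146]
147 [127, 127, 130, 132, 108, 122, 133, 139, 155, 103, 118, 120, 123, 123, 121, 107, 78, 97, 141, 141, 145, 113, 144]
155 [134, 131, 126, 123, 116, 118, 133, 138, 139, 106, 116, 116, 114, 120, 120, 112, 98, 95, 128, 148, 146, 135, 129]
180 [98, 98, 99, 98, 98, 99, 99, 99, 99, 98, 97, 119, 117, 116, 122, 121, 108, 65, 71, 119, 127, 133, 137]
210 [144, 153, 150, 151, 153, 153, 153, 149, 148, 145, 147, 100, 122, 119, 116, 113, 119, 104, 96, 103, 102,
[... 522 characters left out ...]
38, 112, 109, 109, 110, 110, 109, 110, 110, 109] [152, 148, 152, 153, 155, 115, 104, 101, 103, 106, 102, 106, 104, 153, 152, 114, 103, 102, 140, 148]
col 252 [135, 133, 132, 132, 131, 128, 109, 99, 100, 100, 102, 103, 104, 104, 104] [112, 119, 132, 125, 103, 90, 104, 97, 107, 103, 99, 103, 103, 105, 105, 102, 105, 103, 100, 103]
col 258 [148, 150, 144, 144, 144, 144, 143, 142, 146, 144, 143, 145, 148, 144, 141] [116, 117, 117, 118, 118, 118, 148, 150, 148, 149, 103, 104, 100, 101, 102, 100, 103, 104, 102, 101]
col 262 [133, 130, 132, 141, 148, 146, 147, 147, 149, 149, 147, 142, 142, 145, 141] [121, 121, 120, 119, 119, 118, 126, 149, 148, 150, 137, 103, 103, 101, 103, 105, 103, 100, 101, 100]
```

Two lid-shaped things: the wooden panel at top px (145,190), in the wooden rack with a knuckle towards the robot, and a white one lying on the desk at (142,300). The wooden one is meant. The enlarged top view already shows it as dark wood with its knuckle, with the plain light board at (144,221).

```bash
python3 -m inch '[-2,23,-30,0,0,0.058,60,-2,23,-60,0,0,0.058,60,-2,23,-90,0,0,0.058,60,-2,23,-90,0,0,0.058,60,-2,23,-90,0,0,0.058,60,-2,23,-90,0,0,0.058,60]'; python3 -m inch '[0,0,0,0,0,0,60,0,0,0,0,0,0,60]';  python3 - <<'E'
from h import *
o=bot.get_obs(); c=cam("wrist",o); im=bot.camera("wrist"); cv2.imwrite("pics/w12.png",im); print(o["eef_pos"].round(4),R.from_quat(o["tool_rot"]).as_euler("ZYX").round(3))
# predicted lid top corners
ux=np.array([np.cos(.058),np.sin(.058)]);uy=np.array([-ux[1],ux[0]]);C=np.array([.5519,.2575])
for a in(-6,6):
    for b in(90,0): print(a,b,proj(c,[*(C+ux*a/1e3+uy*b/1e3),.17]).round(0))
g=im.astype(int).sum(2)//3
for r in(20,40,60,80,100,130,160,200,240): print(r,g[r,220:300:2].tolist())
for col in(244,250,256): print("col",col,g[0:120:3,col].tolist())
E
```

```text
clock: 17.93
eef_pos: [0.5529, 0.2581, 0.2016]
tool_rot: [0.686, 0.728, 0.001, 0.0]
ft_force: [0.6, 0.1, -0.1]
grip_width: 0.0516
grasp_force: 0.0
clock: 18.1
eef_pos: [0.5534, 0.2584, 0.2025]
tool_rot: [0.686, 0.728, 0.002, 0.001]
ft_force: [-0.2, 0.2, -0.3]
grip_width: 0.0512
grasp_force: 0.0
[0.5534 0.2584 0.2025] [ 1.630e+00 -2.000e-03  3.137e+00]
-6 90 [[241.  62.]]
-6 0 [[243. 233.]]
6 90 [[266.  62.]]
6 0 [[264. 233.]]
20 [156, 155, 155, 157, 159, 157, 156, 156, 159, 160, 161, 159, 156, 155, 157, 159, 160, 160, 158, 159, 162, 163, 158, 155, 159, 163, 162, 151, 144, 147, 146, 147, 151, 154, 154, 149, 149, 149, 149, 148]
40 [156, 159, 160, 161, 164, 166, 164, 161, 148, 140, 141, 144, 146, 147, 145, 141, 141, 147, 148, 143, 140, 155, 157, 159, 161, 157, 150, 148, 150, 152, 154, 143, 142, 142, 142, 143, 143, 144, 143, 140]
60 [138, 139, 141, 142, 141, 137, 135, 137, 140, 143, 142, 140, 141, 139, 139, 137, 135, 136, 139, 141, 140, 146, 152, 156, 157, 158, 162, 161, 158, 155, 152, 145, 140, 139, 141, 143, 145, 144, 139, 136]
80 [137, 138, 137, 137, 137, 139, 140, 140, 140, 138, 118,
[... 1068 characters left out ...]
11, 142, 148, 148, 148, 148, 148, 148, 149, 149, 156, 150, 162, 159, 156]
col 244 [155, 154, 160, 162, 160, 157, 156, 156, 157, 159, 158, 140, 140, 145, 147, 146, 142, 141, 140, 138, 141, 111, 111, 110, 111, 112, 112, 112, 111, 111, 111, 111, 111, 111, 111, 110, 111, 111, 110, 110]
col 250 [157, 158, 157, 157, 158, 157, 160, 159, 157, 160, 146, 142, 141, 140, 143, 145, 146, 147, 140, 136, 137, 117, 117, 117, 117, 118, 117, 117, 116, 117, 117, 117, 118, 117, 117, 117, 117, 117, 118, 117]
col 256 [160, 159, 158, 158, 158, 156, 157, 157, 154, 158, 146, 147, 146, 148, 144, 143, 143, 138, 138, 138, 139, 117, 116, 116, 117, 116, 117, 117, 117, 117, 117, 117, 117, 117, 118, 118, 118, 118, 117, 118]
```

```bash
python3 -m inch '[-0.5,0,-20,0,0,0,60,-0.5,0,-35,0,0,0,60,-0.5,0,-41,0,0,0,60,-0.5,0,-41,0,0,0,60,-0.5,0,-41,0,0,0,60,-0.5,0,-41,0,0,0,60]'; python3 -m inch '[0,0,0,0,0,0,30,0,0,0,0,0,0,20,0,0,0,0,0,0,5,0,0,0,0,0,0,5,0,0,0,0,0,0,5,0,0,0,0,0,0,5,0,0,0,0,0,0,5,0,0,0,0,0,0,5]'; python3 -c "
from h import *
o=bot.get_obs();print(o['eef_pos'].round(4),R.from_quat(o['tool_rot']).as_euler('ZYX').round(3),o['ft_torque'].round(2))"
```

```text
clock: 18.65
eef_pos: [0.5523, 0.2582, 0.1602]
tool_rot: [0.686, 0.728, 0.001, 0.0]
ft_force: [0.0, -0.1, 1.0]
grip_width: 0.0511
grasp_force: 0.0
clock: 19.32
eef_pos: [0.552, 0.2581, 0.1596]
tool_rot: [0.686, 0.728, 0.001, 0.0]
ft_force: [0.3, 0.6, 5.6]
grip_width: 0.0112
grasp_force: 59.2
[0.552  0.2581 0.1596] [ 1.631e+00 -1.000e-03  3.140e+00] [-0.06  0.02  0.03]
```

```bash
python3 -m inch '[0,0,5,0,0,0,5,0,0,20,0,0,0,5,0,0,45,0,0,0,5,0,0,75,0,0,0,5,0,0,95,0,0,0,5,0,0,95,0,0,0,5,0,0,95,0,0,0,5,0,0,95,0,0,0,5]'
python3 - <<'E'
from h import *
o=bot.get_obs(); c=cam("wrist",o); im=bot.camera("wrist"); cv2.imwrite("pics/w13.png",im); print(o["eef_pos"].round(4),R.from_quat(o["tool_rot"]).as_euler("ZYX").round(3),o["grip_width"],o["ft_force"].round(1))
g=im.astype(int).sum(2)//3
T=np.eye(4)
p=o["eef_pos"]; r=R.from_quat(o["tool_rot"]).as_matrix()
# prediction: lid in tool frame: top edge 10.4 mm ahead-> behind TCP
f=lambda a,b,z:proj(c,p+r@np.array([b,a,z])).round(0)[0].tolist()
print([f(a,b,-.0104) for a in(-.006,.006) for b in(.09,0)])
for rr in(30,50,80,100,130,160,200,240): print(rr,g[rr,220:300:2].tolist())
for col in(244,250,256,262): print("col",col,g[0:90:2,col].tolist())
E
```

```text
clock: 19.98
eef_pos: [0.5506, 0.2575, 0.2518]
tool_rot: [0.686, 0.728, -0.002, -0.001]
ft_force: [-0.3, -0.3, -2.3]
grip_width: 0.0109
grasp_force: 59.5
[0.5506 0.2575 0.2518] [ 1.631e+00  1.000e-03 -3.138e+00] 0.010919442470806204 [-0.3 -0.3 -2.3]
[[240.0, 41.0], [243.0, 274.0], [275.0, 41.0], [271.0, 274.0]]
30 [152, 157, 156, 152, 152, 153, 153, 155, 157, 154, 154, 156, 158, 159, 157, 153, 154, 156, 157, 156, 156, 156, 160, 158, 153, 154, 145, 144, 142, 145, 145, 143, 147, 150, 149, 146, 147, 147, 146, 144]
50 [156, 153, 157, 159, 156, 153, 150, 152, 155, 156, 76, 96, 110, 115, 115, 116, 115, 115, 115, 115, 114, 115, 113, 112, 111, 102, 86, 141, 149, 135, 136, 136, 137, 137, 138, 138, 139, 141, 143, 138]
80 [140, 139, 135, 131, 134, 137, 135, 136, 135, 135, 76, 95, 109, 114, 116, 116, 115, 115, 116, 115, 115, 114, 113, 113, 109, 100, 90, 153, 156, 156, 152, 148, 143, 139, 138, 137, 139, 138, 137, 137]
100 [135, 136, 140, 146, 146, 141, 141, 141, 142, 145, 84, 94, 107, 115, 116, 116, 115, 115, 116, 116, 115, 115, 114, 112, 109, 100, 93, 137, 138, 138, 135, 137, 138, 139, 138, 135,
[... 1039 characters left out ...]
ol 250 [155, 156, 156, 157, 156, 155, 154, 152, 153, 157, 158, 159, 156, 154, 153, 153, 153, 154, 156, 158, 154, 135, 112, 116, 116, 116, 115, 115, 116, 116, 116, 115, 116, 116, 116, 116, 115, 116, 116, 116, 116, 116, 115, 116, 115]
col 256 [151, 150, 152, 156, 159, 157, 156, 155, 155, 153, 152, 155, 155, 154, 155, 157, 156, 153, 156, 146, 145, 140, 112, 115, 115, 115, 115, 115, 115, 115, 115, 115, 115, 114, 114, 115, 115, 115, 115, 114, 116, 116, 116, 115, 115]
col 262 [138, 139, 139, 145, 154, 158, 159, 159, 159, 158, 157, 158, 158, 158, 157, 156, 156, 156, 159, 147, 145, 145, 112, 114, 114, 115, 114, 114, 114, 114, 114, 114, 114, 114, 114, 113, 114, 114, 114, 115, 114, 115, 115, 114, 115]
```

Run:
```python
from fit import *
from scipy.optimize import least_squares
t=np.linspace(0,2*np.pi,73)
C={i:pickle.load(open(f"w{i}.pkl","rb"))[0] for i in(2,6,9,10)}
k10=lambda x,y:np.array([180+x*.3,60+y*.375]); k=lambda x,y:np.array([x,y])/1.5625
O=[(10,51,k10(556,176)),(10,21,k10(522,246)),(10,-21,k10(478,340)),(10,-51,k10(443,408)),(6,51,k(676,310)),(6,21,k(647,368)),(9,-21,k(738,178)),(9,-51,k(706,246))]
n=np.array([.96,.28])
def pred(p,i,y):
    X=np.c_[79+11*np.cos(t),0*t+y,64+11*np.sin(t)]; q=proj(C[i],world(p,X)); return q[np.argmax(q@n)]
f=lambda p:np.concatenate([pred(p,i,y)-u for i,y,u in O])
print("at p0",f([.5095,-.2448,-.289]).reshape(-1,2).round(1).tolist())
for loss in("linear","soft_l1"):
    r=least_squares(f,[.5095,-.2448,-.289],diff_step=1e-3,loss=loss); print(r.x.round(4),(world(r.x,M["box_hinge"])*1e3).round(1),f(r.x).reshape(-1,2).round(1).tolist())
r=least_squares(lambda q:f([*q,-.289]),[.5095,-.2448],diff_step=1e-3); print(r.x,(world([*r.x,-.289],M["box_hinge"])*1e3).round(1))
```

```text
at p0 [[1.2, -0.7], [1.3, -0.2], [1.2, -0.0], [2.7, -1.7], [1.8, -2.0], [1.2, 0.2], [1.2, -1.0], [-0.6, 1.5]]
[ 0.5086 -0.2454 -0.2855] [[ 584.4 -267.7   64. ]] [[0.2, -0.5], [0.4, 0.1], [0.5, 0.2], [2.1, -1.4], [0.3, -1.6], [-0.2, 0.6], [-0.1, -0.4], [-1.7, 2.0]]
[ 0.5085 -0.2457 -0.2832] [[ 584.4 -267.7   64. ]] [[0.1, -0.5], [0.4, 0.1], [0.5, 0.3], [2.2, -1.3], [0.1, -1.5], [-0.3, 0.7], [-0.1, -0.3], [-1.6, 2.2]]
[ 0.5086603  -0.24511144] [[ 584.4 -267.6   64. ]]
```

```bash
python3 -m inch '[24,-265,0,0,0,-0.2,5,24,-265,0,0,0,-0.2,5,24,-265,0,0,0,-0.2,5,24,-265,0,0,0,-0.2,5,24,-265,0,0,0,-0.2,5,24,-265,0,0,0,-0.2,5,24,-265,0,0,0,-0.2,5,24,-265,0,0,0,-0.2,5]';  python3 -m inch '[22,-264,0,0,0,-0.147,5,22,-264,0,0,0,-0.147,5,22,-264,0,0,0,-0.147,5,22,-264,0,0,0,-0.147,5,22,-264,0,0,0,-0.147,5,22,-264,0,0,0,-0.147,5,22,-264,0,0,0,-0.147,5,22,-264,0,0,0,-0.147,5]'; python3 -m inch '[0,0,0,0,0,0,5,0,0,0,0,0,0,5,0,0,0,0,0,0,5,0,0,0,0,0,0,5,0,0,0,0,0,0,5,0,0,0,0,0,0,5]'; python3 -c "
from h import *
o=bot.get_obs();print(o['eef_pos'].round(4),R.from_quat(o['tool_rot']).as_euler('ZYX').round(3),o['ft_force'].round(2),o['grip_width'])"
```

```text
clock: 20.7
eef_pos: [0.5745, -0.0116, 0.2515]
tool_rot: [0.757, 0.654, -0.002, -0.001]
ft_force: [0.6, 1.2, -3.0]
grip_width: 0.0113
grasp_force: 59.4
clock: 21.37
eef_pos: [0.5966, -0.2745, 0.2507]
tool_rot: [0.802, 0.597, -0.001, -0.001]
ft_force: [0.0, 0.0, -2.1]
grip_width: 0.0116
grasp_force: 59.5
clock: 21.87
eef_pos: [0.5977, -0.27, 0.2542]
tool_rot: [0.801, 0.599, 0.0, 0.0]
ft_force: [0.1, -0.2, -2.0]
grip_width: 0.0115
grasp_force: 59.5
[ 0.5977 -0.27    0.2542] [1.285 0.    3.141] [ 0.07 -0.22 -2.04] 0.011466160806547691
```

```bash
python3 -m inch '[0.3,-0.5,-15,0,0,0,5,0.3,-0.5,-26,0,0,0,5,0.3,-0.5,-33,0,0,0,5,0.3,-0.5,-38,0,0,0,5,0.3,-0.5,-38,0,0,0,5,0.3,-0.5,-38,0,0,0,5]'; python3 -m inch '[0,0,-4,0,0,0,5,0,0,-8,0,0,0,5,0,0,-12,0,0,0,5,0,0,-16,0,0,0,5,0,0,-16.5,0,0,0,5,0,0,-16.5,0,0,0,5,0,0,-16.5,0,0,0,5,0,0,-16.5,0,0,0,5]'
python3 - <<'E'
from h import *
o=bot.get_obs();print(o['eef_pos'].round(4),R.from_quat(o['tool_rot']).as_euler('ZYX').round(3),o['ft_force'].round(2),o['ft_torque'].round(2),o['grip_width'])
w=bot.camera("wrist"); cv2.imwrite("pics/w14.png",w)
for n in ("top","scene","wrist"):
    im=bot.camera(n); cv2.imwrite(f"pics/{n}14.png",im); c=cam(n,o)
    for t,X in(("lid_knuckle",[.5846,-.2675,.064]),("box_hinge",[.5846,-.2675,.064])):
        print(n,t,[(np.round(d["uv"],1).tolist(),round(d["confidence"],2)) for d in bot.spot_point(n,t)][:3],proj(c,X).round(1))
a=cv2.imread("pics/top14.png")[140:250,290:390]; b=w[60:330,100:400]; s=cv2.imread("pics/scene14.png")[130:230,120:230]
f=lambda x,W,H:cv2.resize(x,(W,H),interpolation=cv2.INTER_CUBIC)
cv2.imwrite("pics/fin.png",np.hstack([f(a,450,495),f(b,350,495)]));
E
```

```text
clock: 22.37
eef_pos: [0.5978, -0.2715, 0.2159]
tool_rot: [0.801, 0.599, -0.0, -0.0]
ft_force: [-0.9, 0.8, -1.0]
grip_width: 0.0114
grasp_force: 59.4
clock: 23.03
eef_pos: [0.5979, -0.2717, 0.1995]
tool_rot: [0.801, 0.599, 0.0, 0.0]
ft_force: [-0.1, -0.1, -1.8]
grip_width: 0.0111
grasp_force: 59.5
[ 0.5979 -0.2717  0.1995] [1.284 0.    3.141] [-0.08 -0.07 -1.82] [-0.04  0.04 -0.01] 0.011122334871525256
top lid_knuckle [([138.5, 299.3], 0.94), ([344.3, 170.0], 0.61)] [[345.1 170.1]]
top box_hinge [([346.4, 168.8], 0.86)] [[345.1 170.1]]
scene lid_knuckle [([168.3, 186.8], 0.89), ([186.3, 178.2], 0.7), ([357.8, 146.4], 0.69)] [[170.5 186.3]]
scene box_hinge [] [[170.5 186.3]]
wrist lid_knuckle [([238.3, 187.4], 0.59)] [[240.7 184.4]]
wrist box_hinge [([239.0, 185.4], 0.71)] [[240.7 184.4]]
```

View pics/fin.png

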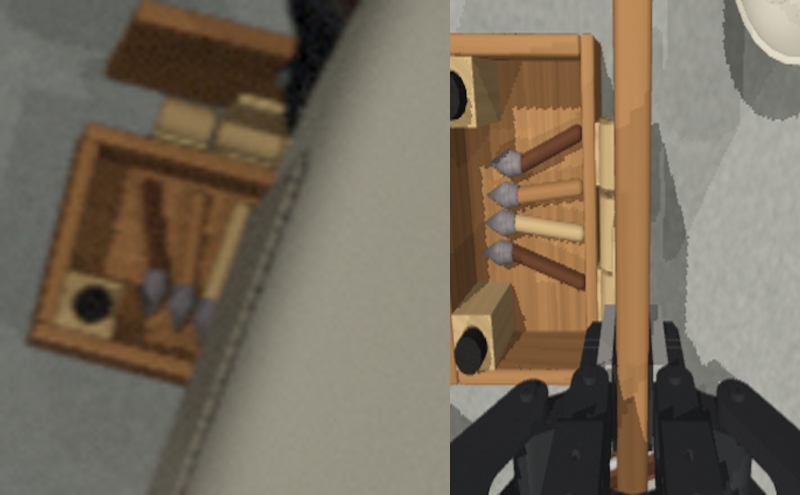

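The top view shows the lid's knuckle in line with the left box knuckle. The wrist view shows it sitting between the two box knuckles with even gaps at about (605,188) and (605,270), the panel parallel to the back wall. The wrist force is only the lid's weight (-1.8 N), so I'm handing the job in.

```bash
python3 -c "
from workcell import bot
print(bot.job_done())"
```

```text
the job is handed in; nothing more can be done
None
```

I pressed both buffers home in the front holes, and the gripper now holds the lid upright behind the box with its knuckle lined up between the box's knuckles, hanging free of the box; the job is handed in, but no verdict came back.

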